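# Tip a drained tube rack back onto its feet

### The arm

A 6-joint arm with a two-finger parallel gripper is mounted at the origin on the work surface. World frame = base frame: x ahead of the robot, y to its left, z up, the work surface at z = 0. Lengths are in mm, angles in rad, forces in N, time in s.
With the tool pointing down it reaches from about 275 to 1000 mm from the base axis. Payload 8.4 kg.
Tool frame: the origin (TCP) lies on the mounting face of the last link; the fingertips stand 173 mm ahead of it and the grasp point (between the pads) lies 155 mm ahead of it; z points along the fingers, y is the direction in which the jaws open and shut (so a half turn about z gives the same grasp; the last joint's range is limited). The gripper opens to 85 mm and grips with 20 to 120 N. Pads are 22 mm wide; open, the fingers measure 114 mm over their backs; the gripper's body (76 mm by 85 mm) begins 54 mm behind the grasp point. The pads swing forward as they close: fully open they stand 13 mm farther back than shut.
Start: joints at [1.287, 0.353, 1.633, -0, 1.155, -0.002], TCP at [173.802, 600.352, 404.681] pointing down, gripper open.
Joint ranges: [-2.63, 2.63], [-0.92, 2.1], [0.06, 2.66], [-1.3, 4.44], [0, 2.69], [-3.02, 3.02]. Speed limits (rad/s): [2.22, 2.22, 2.79, 3.14, 3.14, 3.14].

### API

Orientations are given as [roll, pitch, yaw] about the fixed x, y, z axes, in that order (R = Rz(yaw) Ry(pitch) Rx(roll)).
In Python, from rig import r, grab_frame, spotter gives the robot as it stands.
- The arm moves only by the tool apply_moves, never from a script. Its argument "motion" is text: rows parted by semicolons, each of 5 numbers parted by spaces: the opening, from -1 (shut) to 1 (fully open), then the shift along the tool's x, y, z as a fraction of full scale, then the turn about the tool's z as a fraction of full scale. In form: hand x y z twist; .... A call has 1 to 20 rows; each row is the pose to reach, as a shift and turn from the pose commanded when the call began, along the tool's axes at that moment, turning the shorter way round; what a row does not reach only later rows make up. Full scale, the value 1, is 1 m for a shift and pi rad for a turn. A row lasts 1/12 s, in which the tool goes at most 41.7 mm and 7.16 degrees, less where a joint would pass 70% of its speed; a pose out of reach is approached as far as the arm can. A call with a number of a shift or a turn outside -1 to 1 is refused whole. A call with a gripper value outside its range is refused whole. The fingers move at their own pace and stop on an object; "squeeze" is the grip in N (left out, the last holds). Time passes only in rows, so rows that repeat a pose let the fingers close. It gives the time, the measured TCP pose, the force and the opening at its end, in the units of the state.
- r.sense(): the state, without advancing time (a new reading comes with each control period).
- grab_frame(name): name is "scene" or "top"; returns a dict with "img" (400x640x3 uint8, red, green, blue), "fx", "fy", "cx", "cy" (pixels), "dist_coeffs" ([k1, k2, p1, p2, k3] as OpenCV has them; the pictures are not rectified), "R" (3x3) and "t" (3): a world point X has camera coordinates R X + t. Camera axes: x right, y down, z forward; pixel columns grow to the right and rows downward; lengths in mm; the calibration is good to about 2 mm. A picture is of the moment at which its call begins. There is no depth.
- r.sign_off(): hands the job in, once; it reports no verdict.
Trained networks look in the newest picture that a camera, given by its name, has taken for a name from the list of things; names that differ only in an ending like _2 or _b are one class to them, and where a whole thing is asked for, a point or a joint stands for the part that bears it (a point fixed in the world has none). Each returns a list of dicts, best first, with "conf" (0 to 1); they miss things now and then, are a little off and sometimes report something else, mostly with a low value. They report only what shows in the picture. A call takes as long as a camera call.
- spotter.boxes_of(query, camera): "point" ([x, y, z] in mm, in world coordinates, good to about 4 mm: the middle of the surface that is visible of it).
- spotter.place_of(query, camera): "point" ([x, y, z] in mm, in world coordinates, good to about 4 mm: a listed point, or the origin of a listed thing).
The state is a dict: "clock": time; "qpos": joint angles; "qvel": joint speeds; "joint_efforts": joint torques, N m; "eef_pos": TCP position; "tcp_rot": TCP orientation; "contact_force": force on the tool from outside, world axes, zero at the start; "wrist_torque": the same for the moment, N m; "opening": opening from 0.0 (shut) to 1.0 (fully open).
Only numpy, scipy, OpenCV 4.12 (cv2) and the standard library are available. Lean on these libraries where they do the work, as an engineer would, in place of code of your own. Each camera call takes 0.05 s, during which the arm holds its last target.

### The job

The empty tube rack has been left standing on its end in the white tray to drain. Without gripping or lifting it, push it over with the fingertips so that it comes down inside the tray on its feet, tube holes facing up; then push it along the tray until its leading end rests flat against the end wall of the tray ahead of it. Leave the things in and around the tray standing where they are.

Things in the scene. Friction and masses are not known exactly. Their poses are not given: they have to be found in the camera images.
- rack: Loose, empty blue plastic tube rack, 0.15 to 0.31 kg, 180 mm long, 80 wide, 70 high when on its feet. One 180 x 80 mm side is a plate with ten 18 mm tube holes; the opposite side has the feet, a strip across each end. At the start it stands on a 70 x 80 mm end, 180 mm tall. Origin: centre of the end it stands on at the start. Axes: see rack_center
- rack_center (a point): Centre of the rack: 90 mm above the tray floor at the start, 35 mm above it once on its feet. Rack axes: x points out of the hole side (level at the start, so the rack must tip towards its own -x; straight up once on its feet), y along its 80 mm width, z along its 180 mm length (up at the start)
- rack_high_end (a point): Centre of the rack's end that is uppermost at the start, 90 mm from its centre along its z. Once the rack is on its feet this end leads, towards the tray's -x end wall. Axes as rack_center
- tray: Fixed shallow white tray, 390 x 270 mm outside, 28 high, walls and floor 5 thick. Origin: centre of its underside, on the bench; x along its length, y across. The rack starts near its +x end, on the +y half, feet turned towards -x (within 0.15 rad); the end wall to push up to is the one at -x (inner face at x = -190 mm)
- jar: small round amber glass jar with a white cap, 38 mm across, 55 mm high, standing in the tray beside the rack's path; bystander. Origin at the centre of its underside
- beaker: small clear plastic beaker, 42 mm across, 55 mm high, standing in the tray beside the rack's path; bystander. Origin at the centre of its underside
- bottle: amber bottle with a black cap, 60 mm across, 130 mm high, standing on the bench by the tray; bystander. Origin at the centre of its underside
- dish: white open rectangular weighing dish, 80 x 60 mm, 20 mm high, on the bench by the tray; bystander. Origin at the centre of its underside
- stopper: dark rubber stopper, widest at the top (36 mm), 32 mm high, on the bench by the tray; bystander. Origin at the centre of its underside
- ring: flat cork support ring, 80 mm outside, 52 mm inside, 18 mm high, on the bench by the tray; bystander. Origin at the centre of its underside

How it is judged (in metres and radians):
On the way, in this order (a step that is already met when the one before it is completed fails the run):
1. the rack has been tipped over and stands on its feet on the tray floor, holes up (angle between rack_center's own x axis and vertical below 0.1 rad and height (world z) of rack_center between 0.034 and 0.046 m), for 0.2 s.
2. the rack's leading end is against the tray's -x end wall (all of step 1 and x of rack_high_end in the frame of tray below -0.184 m and angle between the z axis of rack_center and the x axis of tray, either way round below 0.07 rad), for 0.2 s.
At the end, for the whole second after the job is handed in: The rack stands on its feet, holes up (within 0.1 rad), on the tray floor, at rest, its leading end within 6 mm of the inner face of the tray's -x end wall and square to it within 0.07 rad (all of step 2 and linear speed of rack below 0.01 m/s and y of rack_center in the frame of tray between -0.1 and 0.1 m); the robot touches nothing.
It fails at once if the rack is lifted off the tray (height (world z) of rack_center above 0.13 m or (angle between rack_center's own x axis and vertical below 0.12 rad and height (world z) of rack_center above 0.062 m)).
It fails at once if the rack is tipped the wrong way, onto its hole side (angle between rack_center's own x axis and vertical above 2.3 rad).
It fails at once if a bystander is moved more than 25 mm or knocked over (distance of any of jar, beaker, bottle, dish, stopper, ring from where it was at the start of the episode above 0.025 m or angle between any of jar, beaker, bottle, dish, stopper, ring's own z axis and vertical above 0.4 rad).
It also fails if it takes over 45 s, if anything falls off the work surface, if the arm or the gripper's body presses on something with over 40 N, if the wrist force passes 120 N, or if a joint passes its speed limit or range.

## Working session

There is one attempt and no reset: what is moved stays moved. The work goes in short steps, Python scripts to look and compute and a tool call to move; the robot and the scene stay as the last step left them, time stands still between calls to the robot, and variables do not carry over. Pictures are saved under pics/ and viewed, and the job is handed in when it is done.

Besides the shell and the picture viewer there is one more tool, called after ">>>" as name(argument=value, ...) on one line, values as JSON. apply_moves: Moves the arm, as the interface text tells. Its arguments: {"type":"object","properties":{"motion":{"type":"string"},"squeeze":{"type":"number"}},"required":["motion"]}

```bash
ls; mkdir -p pics; python3 - <<'E'
from rig import r, grab_frame, spotter
import cv2
s=r.sense(); print({k:s[k] for k in ('clock','eef_pos','tcp_rot','opening','contact_force')})
for c in ("scene","top"):
    f=grab_frame(c); cv2.imwrite(f"pics/{c}0.png",f["img"][:,:,::-1]); print(c,f["fx"],f["cx"],f["cy"],f["R"],f["t"],f["dist_coeffs"])
    for q in ("rack","rack_center","rack_high_end","tray","jar","beaker","bottle","dish","stopper","ring"):
        print(q,[( [round(x) for x in d["point"]],round(d["conf"],2)) for d in spotter.place_of(q,c)[:2]])
print(r.sense()["clock"])
E
```

```text
pics
{'clock': 0.0, 'eef_pos': array([173.72579293, 600.11484057, 403.97004137]), 'tcp_rot': array([-3.14020317e+00, -6.00414489e-06,  2.85982963e+00]), 'opening': 1.0025742648912217, 'contact_force': array([-0.21348195, -0.08455629, -0.8289771 ])}
scene 425.8958082591237 316.0747461351201 191.27726287247927 [[ 0.00870919  0.99995609  0.00345937]
 [ 0.79266556 -0.00479473 -0.60963786]
 [-0.6095945   0.00805157 -0.79267251]] [ -20.25661557 -399.71154042 1235.36464922] [-0.01164173  0.          0.          0.          0.        ]
rack [([520, 100, 6], 0.59), ([429, -21, 2], 0.38)]
rack_center [([527, 95, 96], 0.67), ([819, -30, 0], 0.51)]
rack_high_end [([523, 98, 187], 0.94)]
tray [([593, 5, 1], 0.91)]
jar [([716, -34, 2], 0.74)]
beaker [([662, 88, 4], 0.66)]
bottle [([818, -29, -1], 0.61)]
dish [([470, -152, -3], 0.98)]
stopper [([430, -17, 2], 0.45)]
ring [([740, 156, -2], 0.69)]
top 408.86737692290734 314.6347175823951 200.63946583089898 [[-0.01296228 -0.99964744 -0.02317279]
 [-0.98764942  0.0164187  -0.15581736]
 [ 0.1561429   0.02086684 -0.98751404]] [ 18.57278623 606.61254951 840.41240898] [-0.07770171  0.          0.          0.          0.        ]
rack [([526, 96, 2], 0.8)]
rack_center [([522, 96, 99], 0.71)]
rack_high_end [([526, 99, 187], 0.58)]
tray [([593, 6, 1], 0.78), ([463, -153, -1], 0.68)]
jar [([719, -36, 3], 0.76)]
beaker [([664, 89, 6], 0.9)]
bottle [([818, -28, 1], 0.69), ([666, 89, 4], 0.37)]
dish [([464, -151, 3], 0.78)]
stopper []
ring [([740, 156, -1], 0.94)]
1.1
```

View pics/scene0.png

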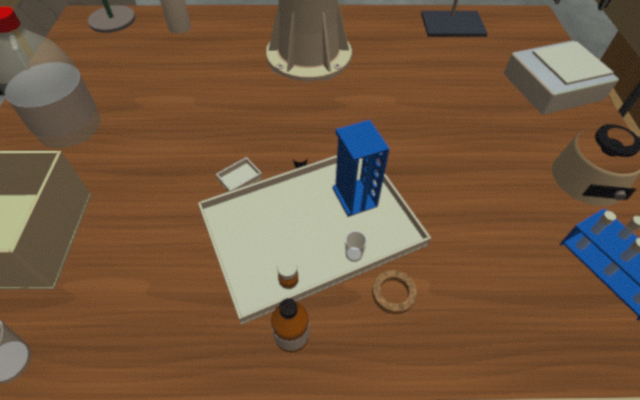

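View pics/top0.png

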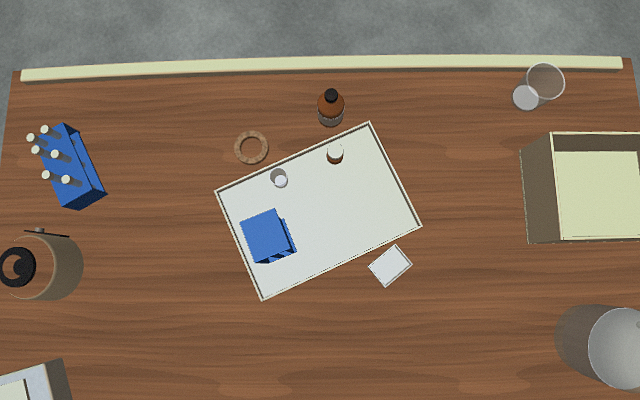

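The scene shows the blue rack standing at about (360,170) in the tray. The beaker is at (355,246), the jar at (288,275), and the stopper at (300,162) just outside the tray wall. In the top view the tray corners are near (215,190), (369,122), (421,226) and (262,300). Next I'll measure the tray and rack headings.

```bash
cat > h.py <<'E'
import numpy as np, cv2
def K(f): return np.array([[f["fx"],0,f["cx"]],[0,f["fy"],f["cy"]],[0,0,1.]])
def unproj(f,px,z):
    p=cv2.undistortPoints(np.array(px,float).reshape(-1,1,2),K(f),np.array(f["dist_coeffs"],float)).reshape(-1,2)
    R=np.array(f["R"]);t=np.array(f["t"]);C=-R.T@t
    d=np.c_[p,np.ones(len(p))]@R
    return C+d*((z-C[2])/d[:,2])[:,None]
def proj(f,X):
    return cv2.projectPoints(np.array(X,float).reshape(-1,1,3),cv2.Rodrigues(np.array(f["R"]))[0],np.array(f["t"],float),K(f),np.array(f["dist_coeffs"],float))[0].reshape(-1,2)
E
python3 - <<'E'
from rig import r, grab_frame
from h import *
f=grab_frame("top"); P=unproj(f,[(215,190),(369,122),(421.5,226),(262,300)],28)
print(P.round(), "centre",P.mean(0))
e=[P[(i+1)%4]-P[i] for i in range(4)]; print([ (round(np.hypot(*v[:2])),round(np.arctan2(v[1],v[0]),3)) for v in e])
im=f["img"]; c=cv2.resize(im[190:280,220:320,::-1],None,fx=8,fy=8,interpolation=cv2.INTER_CUBIC)[:600]; cv2.imwrite("pics/crop1.png",c[:600,:800])
g=grab_frame("scene"); c=cv2.resize(g["img"][110:220,320:420,::-1],None,fx=5,fy=5,interpolation=cv2.INTER_CUBIC); cv2.imwrite("pics/crop2.png",c)
E
```

```text
[[ 638.  234.   28.]
 [ 790. -117.   28.]
 [ 550. -224.   28.]
 [ 395.  126.   28.]] centre [593.19972204   4.86179221  28.        ]
[(383, np.float64(-1.161)), (264, np.float64(-2.723)), (383, np.float64(1.987)), (266, np.float64(0.418))]
```

View pics/crop1.png

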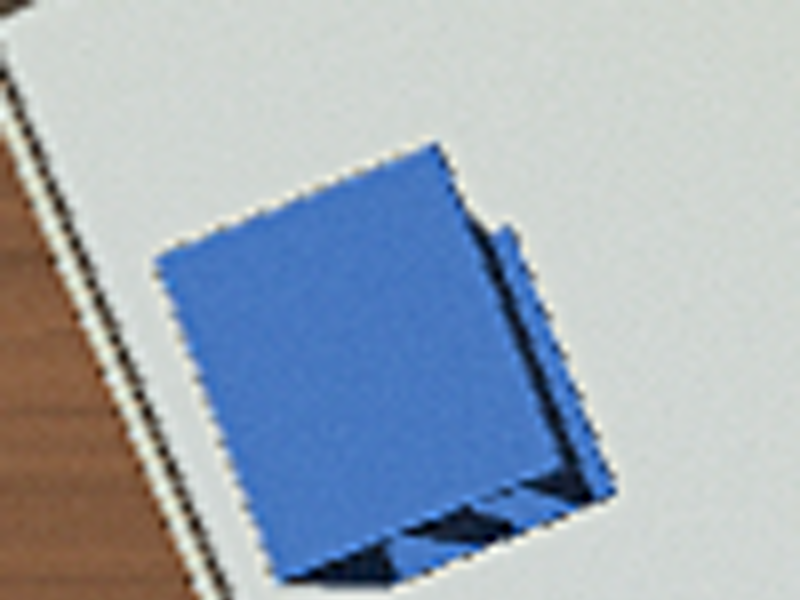

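View pics/crop2.png

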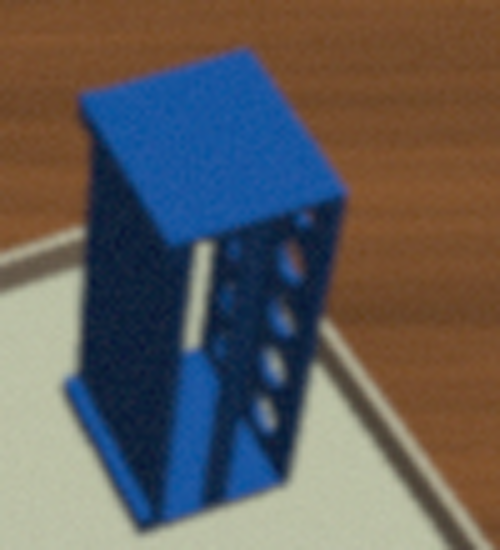

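```bash
python3 - <<'E'
from rig import r, grab_frame, spotter
from h import *
f=grab_frame("top"); px=np.array([(155,260),(435,145),(562,465),(275,580)])/8+[220,190]
P=unproj(f,px-0.4,185)
th=1.984; ex=np.array([np.cos(th),np.sin(th)]); ey=np.array([-ex[1],ex[0]]); c=np.array([593,5])
print(P.round()); T=(P[:,:2]-c)@np.c_[ex,ey]; print("tray frame",T.round(1),T.mean(0))
for i in range(4):
    d=T[(i+1)%4]-T[i]; print(np.hypot(*d).round(1),np.arctan2(d[1],d[0]).round(3))
# check with tray model projected in both
for cam in("top","scene"):
    g=grab_frame(cam); im=g["img"][:,:,::-1].copy()
    B=[(x,y) for x,y in((195,135),(195,-135),(-195,-135),(-195,135))]
    W=[list(c+x*ex+y*ey)+[28] for x,y in B]
    cv2.polylines(im,[proj(g,W).round().astype(int)],True,(0,0,255),1)
    W=[list(p)[:2]+[185] for p in P]; cv2.polylines(im,[proj(g,W).round().astype(int)],True,(0,255,255),1)
    cv2.imwrite(f"pics/ov_{cam}.png",im)
for n,p in dict(jar=(718,-35),beaker=(663,89),stop=(430,-18),dish=(467,-152),bottle=(818,-28),ring=(740,156)).items(): print(n,((np.array(p)-c)@np.c_[ex,ey]).round())
s=r.sense();print(((s["eef_pos"][:2]-c)@np.c_[ex,ey]).round(),s["tcp_rot"],s["clock"])
E
```

```text
[[548. 146. 185.]
 [573.  81. 185.]
 [500.  53. 185.]
 [475. 117. 185.]]
tray frame [[147.1 -15. ]
 [ 77.9 -12.6]
 [ 81.   66.2]
 [150.5  63.1]] [114.11760358  25.43280222]
69.2 3.107
78.8 1.532
69.6 -0.045
78.1 -1.614
jar [-87. -98.]
beaker [ 49. -98.]
stop [ 44. 159.]
dish [-93. 178.]
bottle [-121. -193.]
ring [  79. -195.]
[714. 145.] [ 3.14153836e+00 -7.15285161e-07  2.85975437e+00] 1.35
```

View pics/ov_top.png

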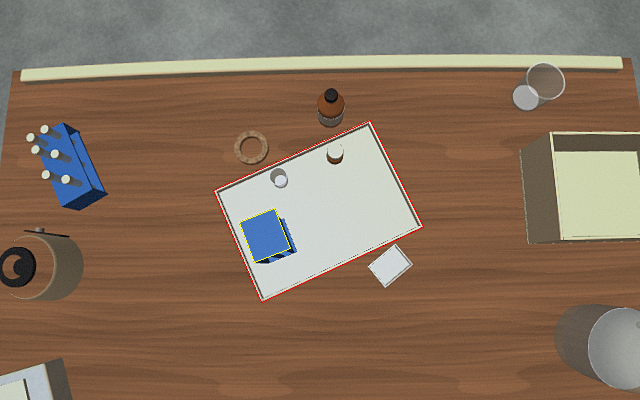

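View pics/ov_scene.png

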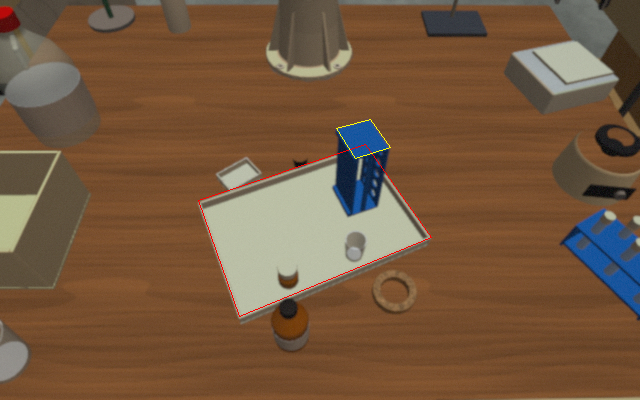

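>>> apply_moves(motion="0 -0.424 -0.3215 0 0.279;0 -0.424 -0.3215 0 0.279;0 -0.424 -0.3215 0 0.279;0 -0.424 -0.3215 0 0.279;0 -0.424 -0.3215 0 0.279;0 -0.424 -0.3215 0 0.279;0 -0.424 -0.3215 0 0.279;0 -0.424 -0.3215 0 0.279;0 -0.424 -0.3215 0 0.279;0 -0.424 -0.3215 0 0.279;0 -0.424 -0.3215 0 0.279;0 -0.424 -0.3215 0 0.279;0 -0.424 -0.3215 0 0.279;0 -0.424 -0.3215 0 0.279;0 -0.424 -0.3215 0 0.279;0 -0.424 -0.3215 0.035 0.279;0 -0.424 -0.3215 0.069 0.279;0 -0.424 -0.3215 0.069 0.279;0 -0.424 -0.3215 0.069 0.279")

```text
clock: 2.93
eef_pos: [490.6, 174.3, 334.8]
tcp_rot: [-3.138, -0.001, 1.984]
contact_force: [-0.5, 0.4, 1.6]
opening: 0.5
```

```bash
cat > st.py <<'E'
from rig import r, grab_frame, spotter
from h import *
import sys
th=1.984; ex=np.array([np.cos(th),np.sin(th)]); ey=np.array([-ex[1],ex[0]]); c=np.array([593,5])
s=r.sense();print(((s["eef_pos"][:2]-c)@np.c_[ex,ey]).round(1),s["eef_pos"][2],s["tcp_rot"].round(4),s["clock"],s["opening"],s["contact_force"].round(1))
for cam in ("scene","top"):
    g=grab_frame(cam); im=g["img"][:,:,::-1]
    if cam=="top": o=cv2.resize(im[100:320,190:450],None,fx=2.6,fy=2.6,interpolation=cv2.INTER_CUBIC)
    else: o=cv2.resize(im[90:350,180:440],None,fx=2.2,fy=2.2,interpolation=cv2.INTER_CUBIC)
    cv2.imwrite(f"pics/{cam}_{sys.argv[1]}.png",o)
    for q in ("rack_center","rack_high_end"):
        for d in spotter.place_of(q,cam)[:1]:
            p=np.array(d["point"]); print(cam,q,((p[:2]-c)@np.c_[ex,ey]).round(),p[2].round(),round(d["conf"],2))
E
python3 st.py a
```

```text
[196.2  25.8] 334.81332691186594 [-3.1376e+00 -5.0000e-04  1.9844e+00] 2.9333 0.5002309324534524 [-0.5  0.4  1.6]
scene rack_center [113.  25.] 93.0 0.85
scene rack_high_end [115.  27.] 189.0 0.59
top rack_center [113.  26.] 100.0 0.9
top rack_high_end [114.  20.] 188.0 0.8
```

View pics/scene_a.png

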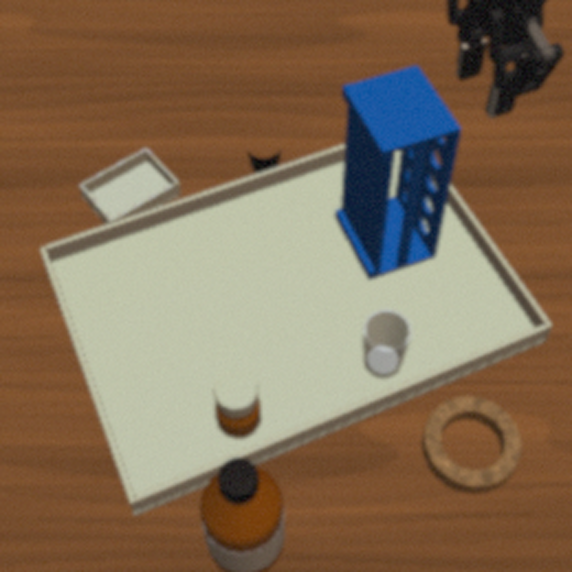

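Fingers (crop ~(500,60)) stand behind the rack's hole side at tip height of about 165 mm. Now tipping it.

>>> apply_moves(motion="0 -0.015 0 0 0;0 -0.028 0 0 0;0 -0.034 0 0 0;0 -0.039 0 0 0;0 -0.044 0 0 0;0 -0.049 0 0 0;0 -0.054 0 0 0;0 -0.059 0 0 0;0 -0.064 0 0 0;0 -0.069 0 0 0;0 -0.074 0 0 0;0 -0.079 0 0 0;0 -0.083 0 0 0;0 -0.083 0 0 0")

```text
clock: 4.4
eef_pos: [525.2, 96.9, 335.7]
tcp_rot: [3.142, 0.0, 1.983]
contact_force: [0.4, 0.5, 0.4]
opening: 0.498
```

```bash
python3 st.py b
```

```text
[111.4  25.1] 335.6516821995365 [3.1416e+00 2.0000e-04 1.9828e+00] 4.4 0.49784108214925715 [0.4 0.5 0.4]
scene rack_center [79. 27.] 102.0 0.7
scene rack_high_end [57. 30.] 188.0 0.82
```

View pics/scene_b.png

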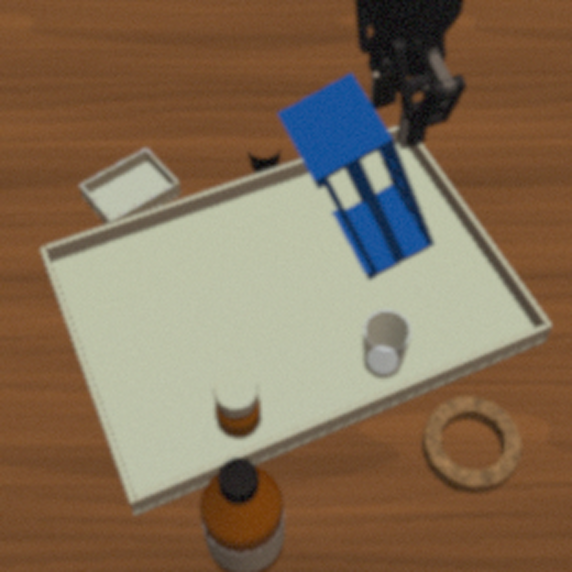

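The rack is tilted by about 15–18° and pivoting about its feet edge as intended. Continuing the push.

>>> apply_moves(motion="0 -0.005 0 0 0;0 -0.009 0 0 0;0 -0.013 0 0 0;0 -0.017 0 0 0;0 -0.021 0 0 0;0 -0.025 0 0 0;0 -0.029 0 0 0;0 -0.032 0 0 0;0 -0.032 0 0 0;0 -0.032 0 0 0;0 -0.032 0 0 0;0 -0.032 0 0 0;0 -0.032 0 0 0;0 -0.032 0 0 0")

```text
clock: 5.87
eef_pos: [537.7, 68.4, 335.7]
tcp_rot: [3.142, -0.0, 1.984]
contact_force: [0.4, -0.0, -0.1]
opening: 0.502
```

```bash
python3 st.py c
```

```text
[80.3 25.1] 335.6836118108921 [ 3.1416 -0.      1.9835] 5.8667 0.502184737126442 [ 0.4 -0.  -0.1]
scene rack_center [-15.  27.] 40.0 0.61
scene rack_high_end [-101.   32.] 43.0 0.97
top rack_center [-13.  30.] 44.0 0.82
top rack_high_end [-100.   30.] 41.0 0.93
```

View pics/scene_c.png

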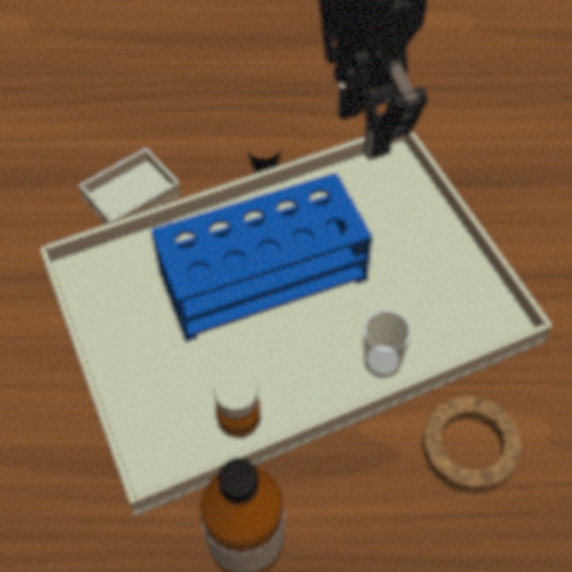

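View pics/top_c.png

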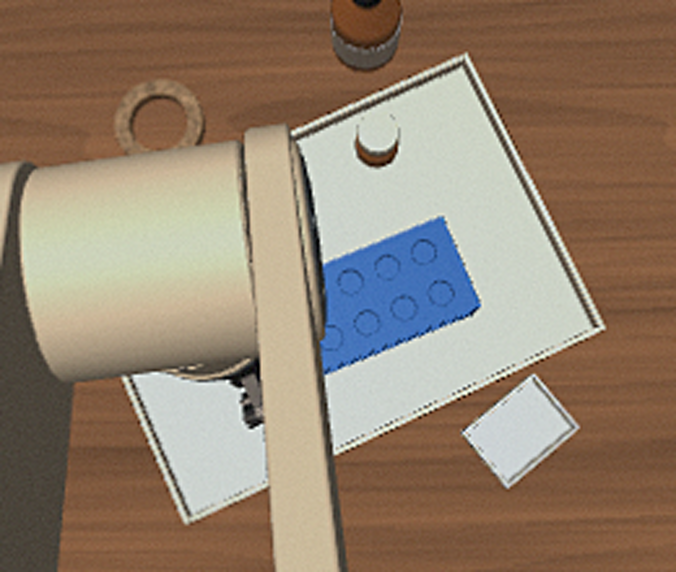

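The rack is on its feet with its holes up. Its leading end is at tray x ≈ -100, about 90 mm short of the wall, and nothing else has moved. Next I back off behind it and lower the fingers.

>>> apply_moves(motion="0 0.035 -0.003 0 0;0 0.055 -0.003 0 0;0 0.055 -0.003 0.03 0;0 0.055 -0.003 0.06 0;0 0.055 -0.003 0.09 0;0 0.055 -0.003 0.12 0;0 0.055 -0.003 0.13 0;0 0.055 -0.003 0.13 0")

```text
clock: 6.83
eef_pos: [511.9, 117.2, 203.5]
tcp_rot: [-3.137, -0.001, 1.983]
contact_force: [-0.8, -0.1, -0.4]
opening: 0.501
```

```bash
python3 st.py d
```

```text
[135.3  29.2] 203.505892304111 [-3.1368e+00 -9.0000e-04  1.9833e+00] 6.8333 0.5011226180937891 [-0.8 -0.1 -0.4]
scene rack_high_end [-101.   32.] 42.0 0.85
top rack_center [-13.  30.] 44.0 0.64
top rack_high_end [-101.   31.] 39.0 0.9
```

View pics/scene_d.png

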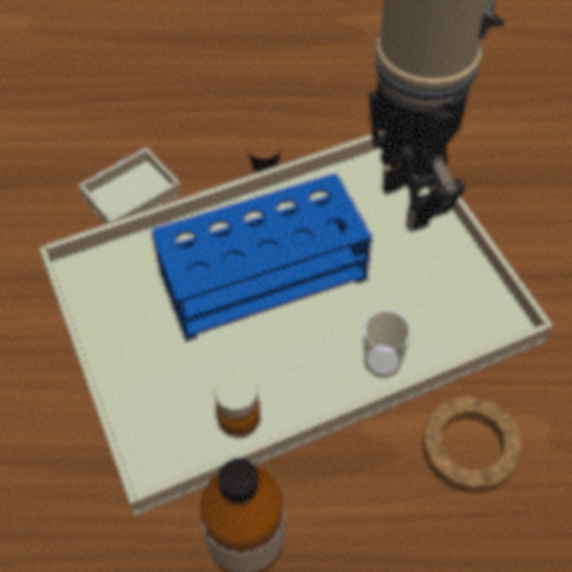

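The fingers are down behind the rack's trailing end. Pushing now to tool x ≈ 18 as a first leg.

>>> apply_moves(motion="0 -0.015 0 0 0;0 -0.03 0 0 0;0 -0.038 0 0 0;0 -0.045 0 0 0;0 -0.052 0 0 0;0 -0.059 0 0 0;0 -0.066 0 0 0;0 -0.073 0 0 0;0 -0.08 0 0 0;0 -0.086 0 0 0;0 -0.092 0 0 0;0 -0.098 0 0 0;0 -0.104 0 0 0;0 -0.109 0 0 0;0 -0.113 0 0 0;0 -0.117 0 0 0;0 -0.117 0 0 0")

```text
clock: 8.55
eef_pos: [560.2, 9.6, 205.7]
tcp_rot: [3.141, 0.0, 1.983]
contact_force: [-0.8, 0.2, -0.3]
opening: 0.502
```

```bash
python3 st.py e
```

```text
[17.4 28.2] 205.6752398829493 [3.1414e+00 4.0000e-04 1.9831e+00] 8.55 0.5018115019923254 [-0.8  0.2 -0.3]
scene rack_center [-85.  26.] 40.0 0.58
scene rack_high_end [-170.   29.] 41.0 0.73
top rack_center [-89.  27.] 42.0 0.91
top rack_high_end [-174.   25.] 41.0 0.74
```

View pics/scene_e.png

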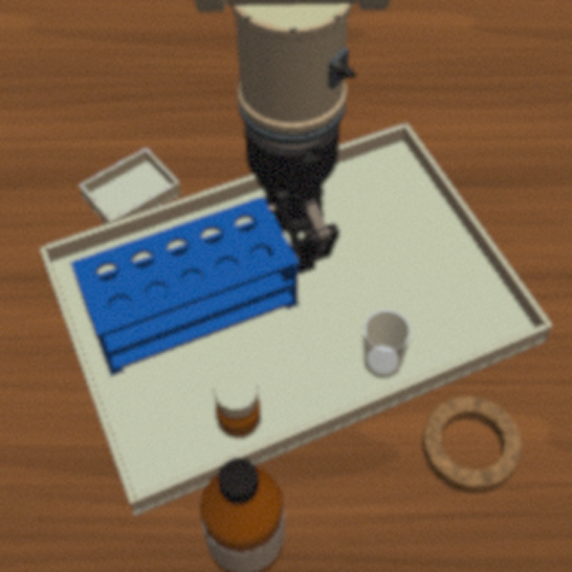

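View pics/top_e.png

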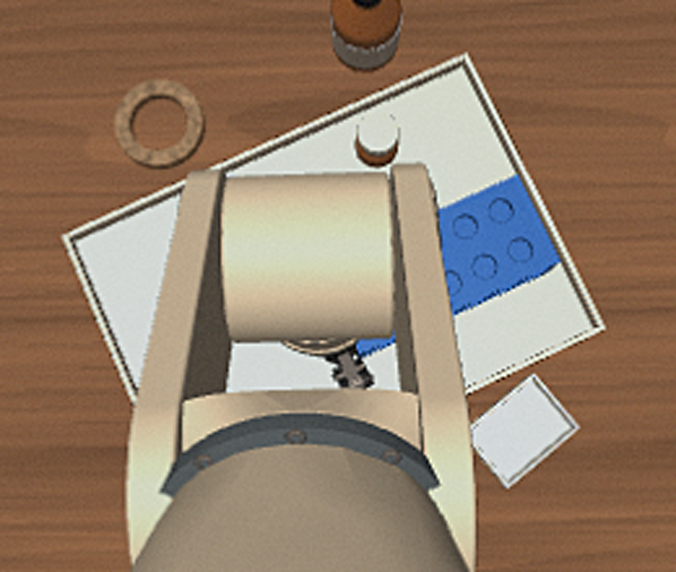

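The rack is square to the tool and its leading end is about 15 mm from the wall. Finishing slowly.

>>> apply_moves(motion="0 -0.003 0 0 0;0 -0.006 0 0 0;0 -0.008 0 0 0;0 -0.01 0 0 0;0 -0.012 0 0 0;0 -0.013 0 0 0;0 -0.014 0 0 0;0 -0.014 0 0 0")

```text
clock: 9.52
eef_pos: [565.6, -2.8, 205.7]
tcp_rot: [3.141, 0.0, 1.983]
contact_force: [-0.3, 0.3, -0.3]
opening: 0.501
```

>>> apply_moves(motion="0 -0.001 0 0 0;0 -0.002 0 0 0;0 -0.003 0 0 0;0 -0.003 0 0 0")

```text
clock: 9.85
eef_pos: [566.4, -5.0, 205.7]
tcp_rot: [-3.141, -0.001, 1.983]
contact_force: [-1.9, 4.3, 1.9]
opening: 0.497
```

```bash
python3 st.py f
```

```text
[ 1.5 28.4] 205.67379272796498 [-3.1410e+00 -1.0000e-03  1.9832e+00] 9.85 0.4967754063532759 [-1.9  4.3  1.9]
scene rack_center [-102.   25.] 40.0 0.58
scene rack_high_end [-192.   27.] 44.0 0.73
top rack_center [-120. -192.] 0.0 0.74
top rack_high_end [-185.   24.] 41.0 0.77
```

View pics/scene_f.png

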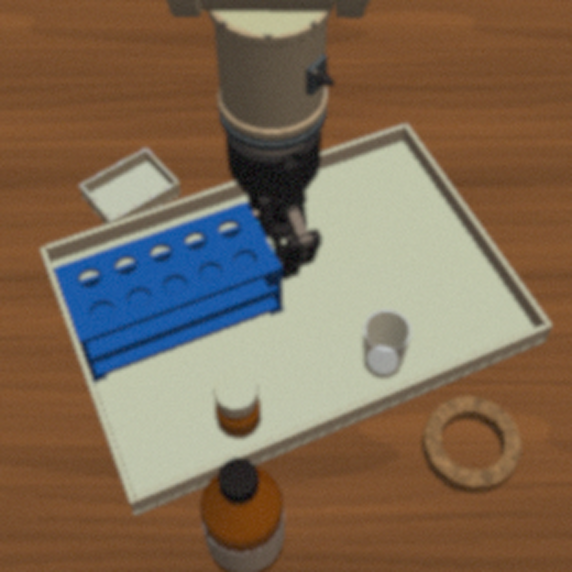

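View pics/top_f.png

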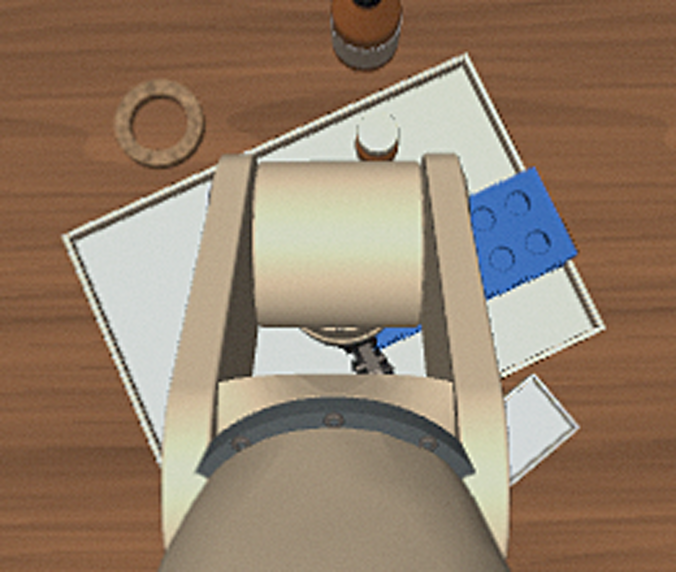

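Force along the push has risen to about 5 N, so the end is meeting the wall. I'll press slightly further to seat it.

>>> apply_moves(motion="0 -0.001 0 0 0;0 -0.001 0 0 0;0 -0.002 0 0 0;0 -0.002 0 0 0;0 -0.002 0 0 0")

```text
clock: 10.57
eef_pos: [566.5, -5.6, 205.6]
tcp_rot: [-3.14, -0.003, 1.983]
contact_force: [-7.1, 16.1, 7.6]
opening: 0.498
```

It's firmly against the wall: 17 N with no further travel. Now I back off straight, then raise.

>>> apply_moves(motion="0 0.002 0 0 0;0 0.006 0 0 0;0 0.02 0 0 0;0 0.05 0 0 0;0 0.08 0 0 0;0 0.11 0 -0.03 0;0 0.13 0 -0.07 0;0 0.15 0 -0.11 0;0 0.18 0 -0.15 0;0 0.21 0 -0.15 0;0 0.24 0 -0.15 0;0 0.27 0 -0.15 0;0 0.3 0 -0.15 0;0 0.33 0 -0.15 0;0 0.36 0 -0.15 0;0 0.36 0 -0.15 0;0 0.36 0 -0.15 0")

```text
clock: 11.98
eef_pos: [422.0, 324.0, 355.6]
tcp_rot: [3.142, 0.0, 1.986]
contact_force: [-0.4, -1.1, -0.5]
opening: 0.502
```

```bash
python3 st.py g; python3 - <<'E'
from rig import *
for q in ("jar","beaker","bottle","dish","stopper","ring"):
    for c in ("top","scene"):
        d=spotter.place_of(q,c)[:1]
        if d: print(q,c,[round(x) for x in d[0]["point"]],round(d[0]["conf"],2))
E
```

```text
[360.9  28.5] 355.57655907853984 [3.1415e+00 2.0000e-04 1.9862e+00] 11.9833 0.5024182090927951 [-0.4 -1.1 -0.5]
scene rack_center [-102.   26.] 40.0 0.9
scene rack_high_end [-186.   28.] 42.0 0.66
top rack_center [-102.   29.] 42.0 0.9
top rack_high_end [-190.   27.] 39.0 0.95
jar top [595, 6, 2] 0.63
jar scene [718, -35, 5] 0.58
beaker top [665, 92, 6] 0.87
beaker scene [662, 91, 5] 0.62
bottle top [819, -29, 2] 0.62
bottle scene [820, -28, -3] 0.9
dish top [462, -151, -2] 0.95
dish scene [469, -153, -1] 0.65
stopper top [595, 7, 3] 0.56
stopper scene [428, -21, 1] 0.54
ring top [739, 156, -2] 0.75
ring scene [741, 160, -1] 0.7
```

View pics/top_g.png

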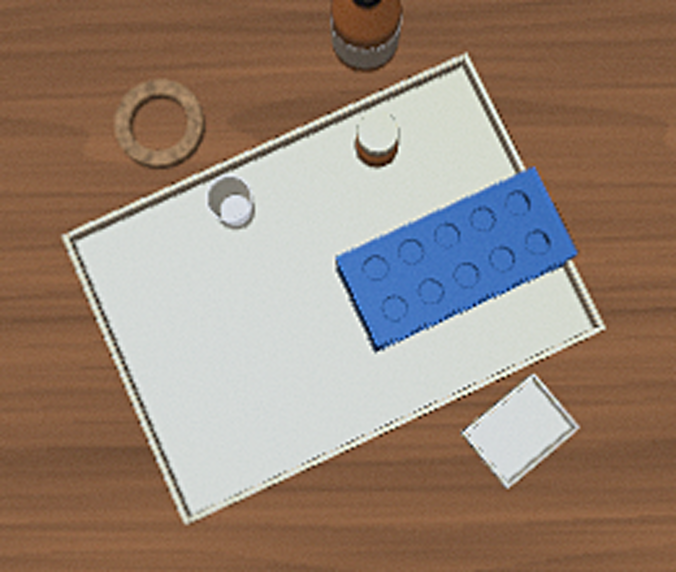

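View pics/scene_g.png

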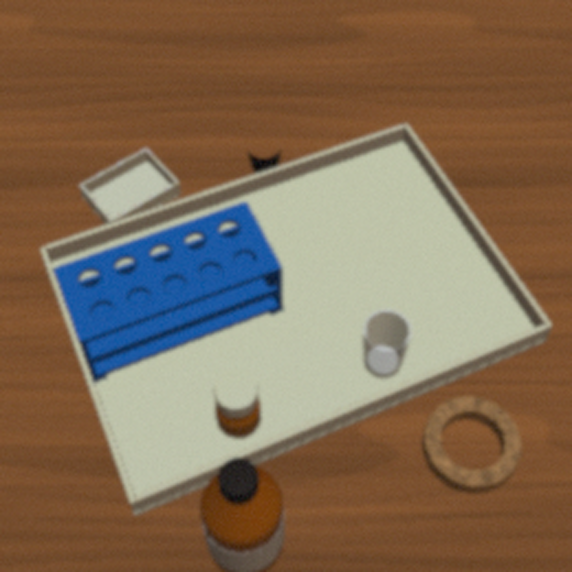

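The rack lies on its feet at the wall: corners in the top crop are near (337,258), (535,168), (577,258) and (378,350). A quick squareness and gap check from those.

```bash
python3 - <<'E'
from rig import *
from h import *
f=grab_frame("top"); th=1.984; ex=np.array([np.cos(th),np.sin(th)]); ey=np.array([-ex[1],ex[0]]); c=np.array([593,5])
px=np.array([(337,257),(535,168),(577,258),(377,349)])/2.6+[190,100]-.3
T=(unproj(f,px,75)[:,:2]-c)@np.c_[ex,ey]; print(T.round(1))
for i in range(4):
    d=T[(i+1)%4]-T[i]; print(np.hypot(*d).round(1),np.arctan2(d[1],d[0]).round(3))
E
```

```text
[[ -10.9  -10.3]
 [-189.3   -9.9]
 [-187.2   71.4]
 [  -9.1   70.8]]
178.4 3.139
81.3 1.545
178.1 -0.003
81.1 -1.594
```

The long sides are within 0.003 rad of the tray axis, and the leading end is at -187 to -189 mm with about 2 mm of calibration error. That agrees with the 17 N wall contact, so I'm handing in.

```bash
python3 -c "
from rig import r
print(r.sign_off())"
```

```text
the job is handed in; nothing more can be done
None
```

I tipped the rack over with two half-open fingertips pushing high on its hole side. It came down on its feet, holes up. I then pushed it about 88 mm along the tray to the -x end wall, pressed it home until the force reached about 17 N, and backed the arm clear. The job was handed in about 12 s into the run; no verdict was reported.

**Last checks**
- **Position:** rack corners measured in the top picture put the leading end at x = -187 to -189 mm (wall at -190), with the long sides within 0.003 rad of the tray axis. The rack centre is about 28 mm from the tray's centreline in y.
- **Bystanders:** they read within about 5 mm of where they started, and all look upright and unmoved in the pictures.

**Disagreements**
- **Leading end:** the network gave -186 mm from the scene camera and -190 mm from the top camera. Its centre reading (-102 mm) would put the end at -192. All of this is within its stated 4 mm error.
- **False detections:** the top camera reported the jar and the stopper at the middle of the tray. The scene camera reported both at their original places.

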